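# Pin the tow-bar stud and snap the linchpin's ring

## Task

Take the linchpin, the pin with the big hinged wire ring, out of the wooden pin block and put it down through the cross hole of the draw stud on the green tow-bar hitch, its ring to the free end of the stud, until its collar is fully home on the flat. Then swing the ring down over the stud's end until it snaps shut round the tip of the pin, and let go. Feel gently for the hole and never force the pin, and leave the other things where they are.

Things in the scene. Friction and masses are not known exactly. Their poses are not given: they have to be found in the camera images.
- linchpin: Steel linchpin, about 110 g, loose in one of the block's three holes. Origin: on its axis, at the underside of its 18 mm collar (3 mm thick); z up out of the head. Round shank 11 mm thick below, 44 mm long. The ring stands out to its -x side. In the block its origin is 55 mm above the bench, its shank with 3 mm of slack; home in the stud it is 106 mm above the bench, x axis along the hitch's x.
- linchpin_head (a point): Where to grip the linchpin: the middle of the free part of its head, 19 mm above its origin. The head is a square block, 16 x 16 mm, flat sides across the linchpin's x and y, from 3 to 28 mm above the origin; the ring's wire comes out of the two sides across y at 7 mm, so those sides are free for the fingers only above 10 mm (18 mm of height).
- linchpin_tip (a point): The tip of the shank, on its axis, 44 mm below the linchpin's origin. The last 1.5 mm taper from 11 to 9.6 mm thick.
- ring (a joint): The linchpin's sprung wire ring, hinged through the head 7 mm above the origin, axis along the linchpin's y. 0 rad: open, standing out level towards -x; 1.57: shut, hanging straight down, its far side just under the tip. An over-centre spring: held open at 0 with 5 N at the far side, the push falls to nothing at 0.65 rad, beyond that it snaps shut by itself and is held shut.
- ring_far (a point): The middle of the ring's far side (wire centre), 54 mm from its hinge. The wire is 5 mm thick, the ring 54 mm across between wire centres, 49 mm inside.
- hitch: Green steel tow-bar hitch, fixed: foot plate, two upright cheeks 70 mm wide and 130 mm tall, the tow-bar eye between them, the bar running off to +y. Origin on the bench, under point stud_flat. A level steel draw stud, 28 mm thick, axis 95 mm above the bench, runs through the cheeks along the hitch's x, its free end towards -x. It is clamped and does not move.
- stud_flat (a point): A point on the top flat of the stud (17 mm wide, 106 mm above the bench; the under flat at 84 mm). The upright cross hole, 12.3 mm wide, right through, lies on the stud's centre line but anywhere from 12 mm nearer the free end (-x) to 12 mm farther: this is not measured: find it by feel. The free end is 21 mm beyond the hole centre; the flat ends 12 mm behind it, the full round being 3 mm higher.
- washer_face (a point): Centre of the front face of the washer (44 mm across) against the front cheek, on the stud's axis, 27 mm behind stud_flat.
- pin_block: The wooden pin block, fixed, 75 x 200 x 55 mm. Origin at the centre of its underside. Three upright holes 14 mm wide and 51 mm deep in its top, at y = -66, 0 and +66 mm, all with a pin in them; which pin is in which differs.
- clevis_pin: A plain clevis pin with a flat 20 mm head, no ring, standing in the pin block; leave it. Origin under its head.
- eye_bolt: A dark eye bolt with a small upright eye 28 mm across, standing in the pin block; leave it. Origin under its collar.
- mug: Black travel mug, 84 mm across, 172 mm tall, at the back; leave it. Origin at the centre of its foot.
- tape_wide: Roll of yellow masking tape lying flat, 112 mm across, 24 mm high; leave it. Origin at the centre of its underside.
- tape_thick: Red and yellow rolls of tape stuck together, 92 mm across, 48 mm high; leave it. Origin at the centre of its underside.

How it is judged (in metres and radians):
On the way, in this order (a step that is already met when the one before it is completed fails the run):
1. the linchpin is fully home in the stud's cross hole, collar on the flat, its ring still open (z of linchpin in the frame of hitch between 0.1025 and 0.1085 m and y of linchpin in the frame of hitch between -0.004 and 0.004 m and x of linchpin in the frame of hitch between -0.0145 and 0.0145 m and angle between linchpin's own z axis and vertical below 0.12 rad and value of joint ring below 0.4 rad), for 0.2 s.
2. the ring has snapped shut over the stud's end, round the tip of the pin (value of joint ring above 1.45 rad), for 0.2 s.
At the end, for the whole second after the job is handed in: The linchpin stands upright (within 7 degrees) in the stud's cross hole, its collar home on the flat (origin 102.5 to 108.5 mm above the bench, within 4 mm of the stud's centre line and 14.5 mm of stud_flat along it), its ring shut over the stud's end (joint ring above 1.45 rad), at rest (z of linchpin in the frame of hitch between 0.1025 and 0.1085 m and y of linchpin in the frame of hitch between -0.004 and 0.004 m and x of linchpin in the frame of hitch between -0.0145 and 0.0145 m and angle between linchpin's own z axis and vertical below 0.12 rad and value of joint ring above 1.45 rad and linear speed of linchpin below 0.02 m/s); the robot touches nothing.
It fails at once if the linchpin (with its ring) is pressed against the hitch or its stud with more than 50 N (contact force between linchpin and hitch above 50 N).
It fails at once if the clevis pin or the eye bolt is moved by more than 20 mm (distance of any of clevis_pin, eye_bolt from where it was at the start of the episode above 0.02 m).
It fails at once if the mug or a roll of tape is moved by more than 30 mm (distance of any of mug, tape_wide, tape_thick from where it was at the start of the episode above 0.03 m).
It also fails if it takes over 72 s, if anything falls off the work surface, if the arm or the gripper's body presses on something with over 40 N, if the wrist force passes 120 N, or if a joint passes its speed limit or range.

## Robot

A 6-joint arm with a two-finger parallel gripper is mounted at the origin on the work surface. World frame = base frame: x ahead of the robot, y to its left, z up, the work surface at z = 0. Lengths are in mm, angles in rad, forces in N, time in s.
With the tool pointing down it reaches from about 350 to 975 mm from the base axis. Payload 17.4 kg.
Tool frame: the origin (TCP) lies midway between the tips of the shut fingers; the grasp point (between the pads) lies 19 mm behind it; z points along the fingers, y is the line along which they close (so a half turn about z gives the same grasp; the last joint's range is limited). The gripper opens to 85 mm and grips with 20 to 120 N. Pads are 22 mm wide; open, the fingers measure 114 mm over their backs; the gripper's body (76 mm by 85 mm) begins 54 mm behind the grasp point. The pads swing forward as they close: fully open they stand 13 mm farther back than shut.
Start: joints at [-1.354, 0.116, 1.442, -0, 1.584, -0.038], TCP at [170.125, -653.215, 197.103] pointing down, gripper open.
Joint ranges: [-2.83, 2.83], [-0.83, 2.19], [0.07, 2.5], [-1.14, 4.28], [0.01, 3], [-2.97, 2.97]. Speed limits (rad/s): [1.89, 1.89, 2.22, 3.14, 3.14, 3.14].

## Interface

Orientations are given as [roll, pitch, yaw] about the fixed x, y, z axes, in that order (R = Rz(yaw) Ry(pitch) Rx(roll)).
In Python, from cell import monitor, capture, calibration, workorder gives the robot as it stands.
- The arm moves only by the shell command python3 -m inch 'ROWS'. ROWS is JSON, a list of rows, each a list of 5 numbers: the finger opening in cm, from 0 to 8.54, then the shift along the tool's x, y, z in cm, then the turn about the tool's z in rad. In form: [[fingers, tx, ty, tz, turn], ...]. A call has exactly 10 rows; each row shifts and turns the commanded pose from where the row before left it, along the tool's axes as they then stand; what a row does not reach is not made up. A row lasts 1/8 s, in which the tool goes at most 62.5 mm and 10.7 degrees, less where a joint would pass 70% of its speed; a pose out of reach is approached as far as the arm can. A call is refused whole if a number of a shift passes 6.25 or a number of a turn 0.188, either way. A call with a gripper value outside its range is refused whole. The fingers move at their own pace and stop on an object; the grip force is fixed at half the most. Time passes only in rows, so rows that do not move let the fingers close, or fill a call up. It gives the time, the measured TCP pose, the force, the opening and the grip force at its end, in the units of the state.
- monitor.state(): the state, without advancing time (a new reading comes with each control period).
- capture(name): name is "scene" or "top" or "wrist"; returns the picture (384x512x3 uint8, blue, green, red); there is no depth.
- calibration(name): a dict with "camera_matrix" (3x3 intrinsics, pixels), "extrinsics" (4x4, takes a point from world to camera coordinates). Camera axes: x right, y down, z forward; pixel columns grow to the right and rows downward; lengths in mm; the calibration is good to about 2 mm. A picture is of the moment at which its call begins: read the wrist's pose just before it. calibration takes no time and is no camera call; for the wrist camera it gives the pose at the moment of the call.
- workorder.job_done(): hands the job in; it is judged then, once.
The state is a dict: "time_s": time; "joints": joint angles; "joint_velocities": joint speeds; "joint_efforts": joint torques, N m; "position": TCP position; "ee_rot": TCP orientation; "ft_force": force on the tool from outside, world axes, zero at the start; "moment": the same for the moment, N m; "width": finger opening in mm; "grip_force": force on a finger pad.
Only numpy, scipy, OpenCV 4.12 (cv2) and the standard library are available. Lean on these libraries where they do the work, as an engineer would, in place of code of your own. Each camera call takes 0.05 s, during which the arm holds its last target. There are 200 camera calls.

## Working session

There is one attempt and no reset: what is moved stays moved. The work goes in short steps, Python scripts to look and compute and a shell command to move; the robot and the scene stay as the last step left them, time stands still between calls to the robot, and variables do not carry over. Pictures are saved under pics/ and viewed, at most 10 in all, crops included, and the job is handed in when it is done.

```bash
ls; mkdir -p pics
python3 - <<'E'
from cell import monitor, capture, calibration
import cv2,numpy as np
for n in("scene","top"):
    cv2.imwrite(f"pics/{n}.png",capture(n))
    c=calibration(n); print(n,np.round(c["camera_matrix"],1).tolist(),np.round(c["extrinsics"],3).tolist())
print({k:np.round(v,3).tolist() for k,v in monitor.state().items()})
a=cv2.imread("pics/scene.png");b=cv2.imread("pics/top.png")
E
```

```text
pics
scene [[361.2, 0.0, 251.5], [0.0, 361.2, 192.6], [0.0, 0.0, 1.0]] [[0.826, 0.564, 0.015, -406.965], [0.37, -0.521, -0.769, -170.53], [-0.426, 0.641, -0.639, 991.354], [0.0, 0.0, 0.0, 1.0]]
top [[362.4, 0.0, 259.8], [0.0, 362.4, 194.2], [0.0, 0.0, 1.0]] [[0.022, -0.999, -0.024, -62.956], [-0.998, -0.02, -0.061, 516.991], [0.06, 0.025, -0.998, 799.686], [0.0, 0.0, 0.0, 1.0]]
{'time_s': 0.1, 'joints': [-1.354, 0.116, 1.442, -0.0, 1.584, -0.038], 'joint_velocities': [-0.002, -0.002, -0.002, -0.0, -0.0, 0.0], 'joint_efforts': [0.002, -73.367, -63.379, -0.0, 0.005, 0.0], 'position': [170.08, -653.02, 196.447], 'ee_rot': [-3.141, -0.0, 0.255], 'ft_force': [-0.128, 0.242, -0.165], 'moment': [0.049, 0.015, 0.038], 'grip_force': 0.0, 'width': 85.154}
```

View pics/top.png

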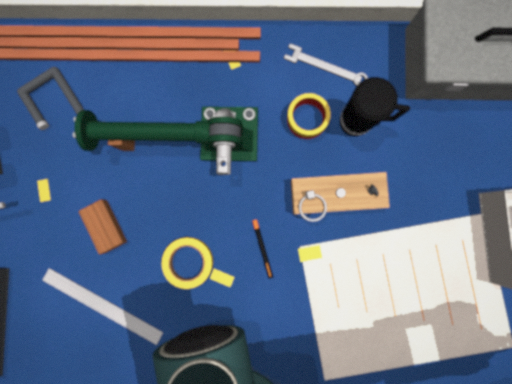

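View pics/scene.png

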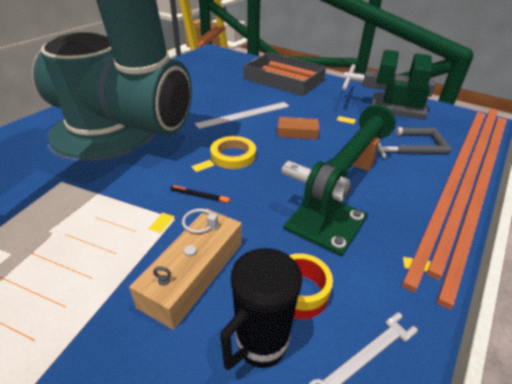

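The top view shows the pin block at about (340,193), with the linchpin head near (310,193) and its ring hanging towards -x, centred near (313,207). The hitch stud points -x (image down), with its end near (223,172). Next I'll zoom in to measure.

```bash
cat > h.py <<'E'
from cell import monitor, capture, calibration
import cv2,numpy as np
def ray(n,uv,z,c=None):
    c=c or calibration(n);K=np.array(c["camera_matrix"]);T=np.array(c["extrinsics"])
    R,t=T[:3,:3],T[:3,3];o=-R.T@t
    d=R.T@np.linalg.inv(K)@np.array([uv[0],uv[1],1.])
    return (o+d*(z-o[2])/d[2]).round(1)
def proj(n,p,c=None):
    c=c or calibration(n);K=np.array(c["camera_matrix"]);T=np.array(c["extrinsics"])
    q=K@(T[:3,:3]@np.array(p,float)+T[:3,3]);return (q[:2]/q[2]).round(1)
E
python3 - <<'E'
from h import *
a=cv2.imread("pics/top.png")
s=5
A=cv2.resize(a[165:225,285:395],None,fx=s,fy=s,interpolation=cv2.INTER_CUBIC)
B=cv2.resize(a[100:180,195:265],None,fx=s*.75,fy=s*.75,interpolation=cv2.INTER_CUBIC)
w=max(A.shape[1],B.shape[1]);P=lambda i:cv2.copyMakeBorder(i,0,0,0,w-i.shape[1],0)
cv2.imwrite("pics/z.png",np.vstack([P(A),P(B)]))
E
```

```text
(no output)
```

View pics/z.png

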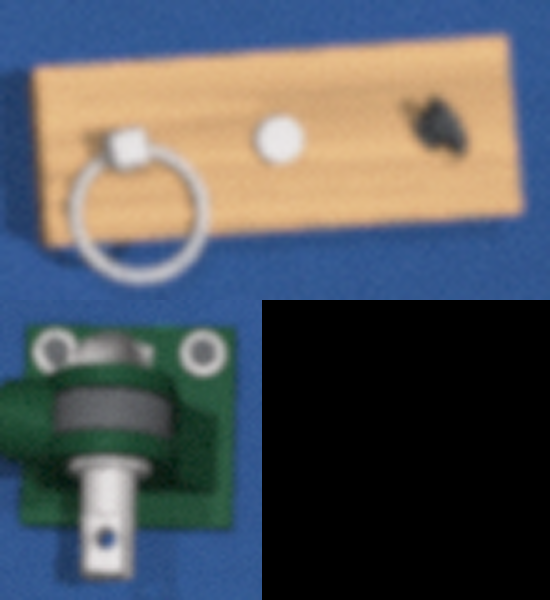

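The crop shows the head top at about px (311,195), the ring's far side at (313.2,220.4), the cross hole at (223,163.5) and the washer's front edge near row 144.

Run:
```python
from h import *
print("head",ray("top",(311,195),83),"far",ray("top",(313.2,220.4),62))
print("hole",ray("top",(223,163.5),106),"end",ray("top",(223,173.9),100),"washer",ray("top",(224.3,144),117))
for p in [(291.6,178.6),(386.6,172.4),(293.8,214),(389,207.6)]: print(ray("top",p,55))
# hitch foot
for x,y in [(25,325),(235,325),(22,525),(232,525)]: print("foot",ray("top",(195+x/3.75,100+(y-300)/3.75),10))
c=calibration("wrist");s=monitor.state()
print(np.round(c["camera_matrix"],1).tolist());print(np.round(c["extrinsics"],3).tolist())
```

```text
head [ 514.6 -158.9   83. ] far [ 462.5 -166.7   62. ]
hole [573.  21. 106.] end [552.7  21.1 100. ] washer [610.5  18.  117. ]
[ 550.5 -120.4   55. ]
[ 567.7 -321.8   55. ]
[ 475.1 -126.3   55. ]
[ 492.9 -326.9   55. ]
foot [717.8  86.3  10. ]
foot [719.6 -42.7  10. ]
foot [594.   84.3  10. ]
foot [596.3 -43.6  10. ]
[[334.0, 0.0, 256.4], [0.0, 334.0, 190.1], [0.0, 0.0, 1.0]]
[[0.252, -0.968, -0.001, -674.453], [-0.934, -0.244, 0.26, -33.551], [-0.252, -0.064, -0.965, 379.119], [0.0, 0.0, 0.0, 1.0]]
```

```bash
python3 -m inch '[[4,4.5,-3.8,0,0],[4,4.5,-3.8,0,0],[4,4.5,-3.8,0,0],[4,4.5,-3.8,0,0],[4,4.5,-3.8,0,0],[4,4.5,-3.8,0,0],[4,4.5,-3.8,0,0],[4,4.5,-3.8,0,0],[4,4.5,-3.8,0,0],[4,4.5,-3.8,0,0]]'
python3 - <<'E'
from h import *
s=monitor.state();c=calibration("wrist");im=capture("wrist");cv2.imwrite("pics/w1.png",im)
import pickle;pickle.dump((c,s),open("w1.pkl","wb"))
print(s["position"],s["ee_rot"],s["joint_velocities"])
for p in [(515,-159,83),(462,-166,62)]: print(proj("wrist",p,c))
E
```

```text
time_s: 1.35
position: [510.5, -170.2, 197.0]
ee_rot: [3.142, -0.0, 0.255]
ft_force: [0.5, -0.8, 0.5]
width: 40.2
grip_force: 0.0
[ 510.54012387 -170.24144979  197.01069203] [ 3.14150033e+00 -1.70750105e-06  2.54833690e-01] [ 8.67592390e-01  2.60861970e-01 -2.22488989e-01 -3.82325162e-04
 -3.92762433e-02  8.64712273e-01]
[245.5 168.9]
[240.  217.3]
```

View pics/w1.png

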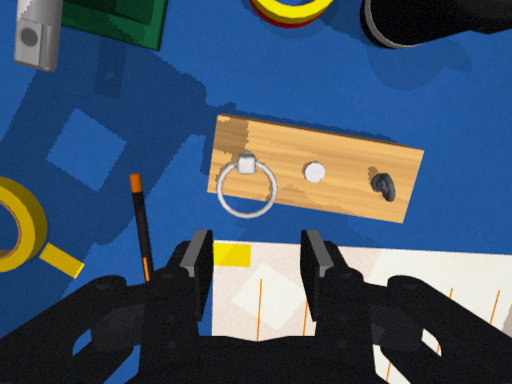

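The wrist picture shows the head's top face at about (246,158), the ring's far side at (247,214) and the cross hole at (30,38). The fingers are at the bottom.

Run:
```python
from h import *
import pickle;c,s=pickle.load(open("w1.pkl","rb"))
im=cv2.imread("pics/w1.png");g=cv2.cvtColor(im,cv2.COLOR_BGR2HSV)
m=((g[...,1]<45)&(g[...,2]>130)).astype(np.uint8);m[:140]=0;m[225:]=0;m[:,:205]=0;m[:,285:]=0
er=cv2.erode(m,np.ones((7,7)));ys,xs=np.nonzero(er);print("head core",xs.mean(),ys.mean(),len(xs))
ys,xs=np.nonzero(m);print("bbox",xs.min(),xs.max(),ys.min(),ys.max())
for y in range(148,176,3): x=np.nonzero(m[y])[0];print(y,x.min() if len(x) else 0,x.max() if len(x) else 0,im[y,247].tolist())
for uv,z in [((246.5,158),83),((247,214.5),62),((30,38),106),((35,68),98)]: print(ray("wrist",uv,z,c))
print(ray("wrist",(219.5,187.5),62,c),ray("wrist",(275.5,187.5),62,c))
t=monitor.state();print(t["time_s"],t["position"],t["joint_velocities"].round(2))
```

```text
head core 246.01785714285714 164.875 112
bbox 207 284 152 217
148 0 0 [105, 172, 225]
151 0 0 [108, 124, 145]
154 0 0 [98, 99, 100]
157 240 253 [154, 154, 156]
160 238 254 [231, 230, 232]
163 232 261 [226, 225, 229]
166 227 265 [227, 227, 230]
169 224 268 [226, 226, 228]
172 222 271 [196, 199, 201]
175 220 272 [108, 179, 228]
[ 524.7 -157.4   83. ]
[ 466.6 -172.    62. ]
[575.3  20.2 106. ]
[554.5  19.8  98. ]
[ 486.6 -139.5   62. ] [ 500.3 -191.9   62. ]
1.4 [ 513.24174316 -165.49420796  196.72770421] [-0.1  -0.01  0.01 -0.01  0.   -0.15]
```

Run:
```python
import cv2
a=cv2.imread("pics/w1.png")
cv2.imwrite("pics/w1z.png",cv2.hconcat([cv2.resize(a[140:225,205:290],(595,595),interpolation=cv2.INTER_CUBIC)]))
```

```text
(no output)
```

View pics/w1z.png

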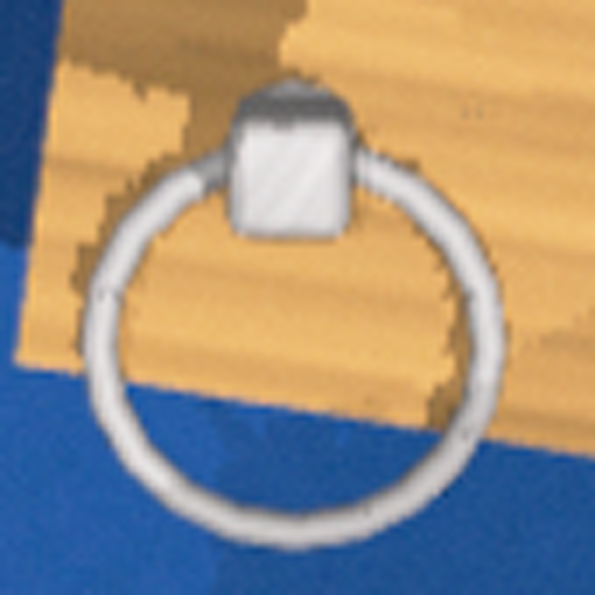

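The zoom puts the head's top face at px (246.7,165.7) and the ring's far side at (247.4,215.7).

Run:
```python
from h import *
import pickle;c,s=pickle.load(open("w1.pkl","rb"))
h=ray("wrist",(246.7,165.7),83,c)
P=lambda x,y,z:ray("wrist",(205+x/7,140+y/7),z,c)
f=P(297,530,62);l=P(101,330,62);r=P(490,330,62)
print(h,f,"yaw",np.arctan2(*(h-f)[1::-1]),"lr",l,r,np.linalg.norm(l-r),(l+r)/2)
d=P(232,180,83)-P(353,180,83);print("top width",d,np.arctan2(-d[0],d[1]))
b=P(22,365,55)-P(595,452,55);print("block yaw",np.arctan2(-b[0],b[1]))
```

```text
[ 518.1 -159.3   83. ] [ 465.5 -172.7   62. ] yaw 0.24944690863588284 lr [ 487.  -139.4   62. ] [ 500.5 -191.3   62. ] 53.62704541553637 [ 493.75 -165.35   62.  ]
top width [-3.8 14.8  0. ] 0.2513277841608373
block yaw 0.0971354854125815
```

```bash
python3 -m inch '[[4,0,0,0,0],[4,0.5,-0.5,1.5,0],[4,0.6,-0.5,2,0],[4,0,0,2,0],[4,0,0,1.5,0],[4,0,0,1,0],[4,0,0,0,0],[4,0,0,0,0],[4,0,0,0,0],[4,0,0,0,0]]'
python3 - <<'E'
from h import *
s=monitor.state();c=calibration("wrist");im=capture("wrist");cv2.imwrite("pics/w2.png",im)
import pickle;pickle.dump((c,s),open("w2.pkl","wb"))
print(s["position"],s["ee_rot"],proj("wrist",(518,-159,83),c))
E
```

```text
time_s: 2.65
position: [518.1, -159.7, 117.5]
ee_rot: [3.141, -0.001, 0.255]
ft_force: [0.7, -0.9, -0.5]
width: 40.0
grip_force: 0.0
[ 518.12785794 -159.6504255   117.54158946] [ 3.14125214e+00 -5.66933604e-04  2.54830938e-01] [255.5 203.3]
```

View pics/w2.png

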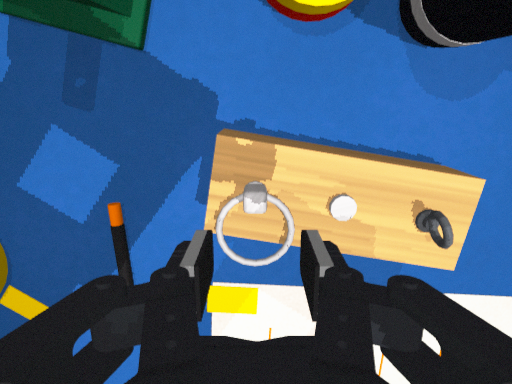

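The head's top face is at about (256,204), matching the predicted (255.5,203.3), so the alignment is good. I'll descend and grip.

```bash
python3 -m inch '[[4,0,0,1.2,0],[4,0,0,1.5,0],[4,0,0,1.5,0],[4,0,0,1,0],[3,0,0,0,0],[2.2,0,0,0,0],[1,0,0,0,0],[1,0,0,0,0],[1,0,0,0,0],[1,0,0,0,0]]'; python3 -m inch '[[1,0,0,-0.4,0],[1,0,0,-0.8,0],[1,0,0,-1.2,0],[1,0,0,-1.6,0],[1,0,0,-1.5,0],[1,0,0,-1.5,0],[1,0,0,-1.5,0],[1,0,0,-1.0,0],[1,0,0,-1,0],[1,0,0,-1,0]]'
```

```text
time_s: 3.95
position: [518.0, -159.6, 65.2]
ee_rot: [3.142, -0.0, 0.255]
ft_force: [0.3, 0.3, -0.6]
width: 10.0
grip_force: 0.0
time_s: 5.2
position: [517.9, -159.6, 180.5]
ee_rot: [-3.141, 0.0, 0.255]
ft_force: [-0.6, 0.2, 0.2]
width: 10.0
grip_force: 0.0
```

Nothing was gripped: the fingers closed freely to 10 mm. I'll look again.

Run:
```python
from h import *
s=monitor.state();c=calibration("wrist");im=capture("wrist");cv2.imwrite("pics/w3.png",im)
import pickle;pickle.dump((c,s),open("w3.pkl","wb"))
print(s["position"],s["width"],proj("wrist",(518,-159,83),c),proj("wrist",s["position"],c))
```

```text
[ 517.8647528  -159.60485014  180.49677821] 10.037669476952127 [255.9 180.8] [256.5 221.6]
```

View pics/w3.png

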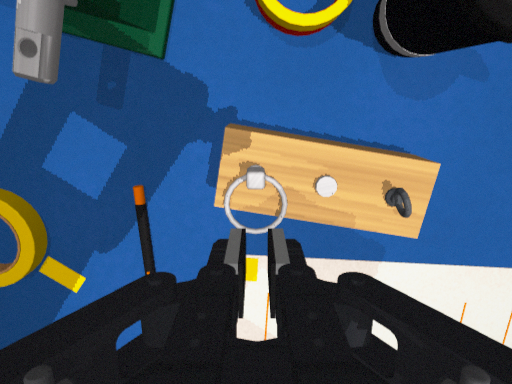

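The pin is untouched. The visible fingertips near (245–268,230), with a 10 mm gap spanning 23 px, lie at a depth of about 147 mm, where the stated TCP should be at 188 mm. So the tips seem to end about 40 mm above the reported TCP, and the fingers closed above the head. I'll confirm by gently touching the head's top with shut fingers.

```bash
python3 -m inch '[[0,0,0,2,0],[0,0,0,2.5,0],[0,0,0,2.5,0],[0,0,0,2,0],[0,0,0,1.5,0],[0,0,0,1,0],[0,0,0,0.7,0],[0,0,0,0.2,0],[0,0,0,0.1,0],[0,0,0,0.1,0]]'
python3 - <<'E'
from h import *
im=cv2.imread("pics/w2.png");g=cv2.cvtColor(im,cv2.COLOR_BGR2GRAY)
for r in (232,236,240,246): print(r,g[r,190:232].tolist(),g[r,284:330].tolist())
E
```

```text
time_s: 6.5
position: [518.1, -159.7, 54.5]
ee_rot: [3.141, -0.001, 0.255]
ft_force: [0.8, -0.8, 0.2]
width: -0.2
grip_force: 0.0
232 [103, 103, 104, 102, 108, 113, 113, 111, 112, 113, 111, 113, 112, 108, 110, 110, 83, 20, 26, 30, 23, 43, 119, 204, 198, 204, 176, 212, 228, 238, 228, 207, 183, 199, 200, 196, 197, 196, 197, 194, 194, 192] [181, 139, 138, 128, 159, 200, 223, 232, 229, 218, 193, 202, 202, 201, 205, 201, 197, 65, 21, 29, 25, 27, 42, 93, 105, 105, 105, 106, 108, 105, 108, 106, 107, 111, 151, 194, 194, 193, 193, 194, 190, 190, 191, 191, 189, 189]
236 [105, 104, 106, 111, 111, 113, 111, 114, 112, 110, 111, 113, 110, 108, 104, 40, 27, 27, 27, 28, 23, 24, 47, 99, 100, 100, 114, 187, 217, 228, 238, 223, 197, 142, 90, 96, 93, 97, 99, 116, 119, 141] [142, 140, 140, 148, 194, 220, 231, 229, 219, 198, 209, 209, 208, 210, 211, 207, 199, 18, 19, 24, 26, 31, 19, 30, 62, 106, 108, 108, 107, 107, 105, 104, 109, 112, 112, 119, 155, 203, 203, 202, 203, 203, 201, 202, 203, 202]
240 [88, 103, 113, 114, 113, 112, 113, 112, 112, 111, 111, 113, 106, 74, 33, 24, 15, 21, 19, 24, 26, 19, 43, 93, 100, 101, 100, 120, 198, 220, 232, 236, 223, 194, 149, 94, 90, 93, 96, 92, 93, 96] [124, 117, 144, 185, 202, 228, 230, 222, 201, 187, 188, 188, 187, 191, 190, 188, 144, 21, 20, 20, 21, 14, 20, 20, 27, 43, 95, 105, 106, 107, 105, 105, 106, 106, 107, 105, 108, 115, 148, 172, 172, 172, 172, 169, 171, 173]
246 [111, 111, 114, 111, 111, 112, 111, 112, 111, 108, 108, 72, 31, 25, 24, 23, 17, 15, 17, 15, 16, 21, 32, 78, 101, 102, 105, 102, 101, 101, 133, 199, 220, 231, 236, 225, 207, 168, 113, 102, 102, 100] [201, 220, 226, 196, 210, 185, 95, 90, 95, 112, 114, 136, 155, 160, 178, 169, 133, 21, 19, 21, 21, 22, 22, 19, 24, 26, 26, 30, 67, 111, 105, 105, 109, 105, 105, 103, 108, 107, 106, 104, 98, 63, 26, 28, 29, 30]
```

```bash
python3 -m inch '[[0,0,0,0.1,0],[0,0,0,0.1,0],[0,0,0,0.1,0],[0,0,0,0.1,0],[0,0,0,0,0],[0,0,0,0,0],[0,0,0,0,0],[0,0,0,0,0],[0,0,0,0,0],[0,0,0,0,0]]'; python3 -m inch '[[0,0,0,0.1,0],[0,0,0,0.1,0],[0,0,0,0.1,0],[0,0,0,0.1,0],[0,0,0,0,0],[0,0,0,0,0],[0,0,0,0,0],[0,0,0,0,0],[0,0,0,0,0],[0,0,0,0,0]]'
```

```text
time_s: 7.75
position: [517.9, -159.6, 50.1]
ee_rot: [-3.142, -0.0, 0.255]
ft_force: [-0.1, -0.1, 0.2]
width: 0.2
grip_force: 0.0
time_s: 9.0
position: [518.9, -160.0, 48.6]
ee_rot: [3.14, -0.002, 0.255]
ft_force: [-6.2, 2.6, 22.3]
width: 0.0
grip_force: 11.5
```

Contact came at TCP z≈48.7, so the tips end about 34.5 mm above the reported TCP. Arm compliance is about 10 N/mm. I'll regrip with that offset.

```bash
python3 -m inch '[[0,0,0,-1,0],[4,0,0,-1,0],[4,0,0,0,0],[4,0,0,0,0],[4,0,0,0,0],[4,0,0,1,0],[4,0,0,1,0],[4,0,0,1,0],[4,0,0,0.5,0],[4,0,0,0,0]]'; python3 -m inch '[[3,0,0,0,0],[2,0,0,0,0],[1,0,0,0,0],[1,0,0,0,0],[1,0,0,0,0],[1,0,0,0,0],[1,0,0,0,0],[1,0,0,0,0],[1,0,0,0,0],[1,0,0,0,0]]'
```

```text
time_s: 10.25
position: [517.7, -159.5, 30.6]
ee_rot: [-3.141, 0.001, 0.255]
ft_force: [0.1, 0.2, 0.9]
width: 39.8
grip_force: 0.0
time_s: 11.5
position: [518.2, -159.7, 31.6]
ee_rot: [3.141, -0.001, 0.255]
ft_force: [-1.7, -0.2, 5.6]
width: 14.3
grip_force: 59.0
```

```bash
python3 -m inch '[[1,0,0,-0.3,0],[1,0,0,-0.7,0],[1,0,0,-1.5,0],[1,0,0,-2,0],[1,0,0,-2,0],[1,0,0,-2,0],[1,0,0,-2,0],[1,0,0,-1.5,0],[1,0,0,0,0],[1,0,0,0,0]]'
python3 - <<'E'
from h import *
s=monitor.state();c=calibration("wrist");im=capture("wrist");cv2.imwrite("pics/w4.png",im)
import pickle;pickle.dump((c,s),open("w4.pkl","wb"))
print(s["position"],s["width"])
E
```

```text
time_s: 12.75
position: [517.7, -159.5, 150.3]
ee_rot: [-3.141, 0.001, 0.255]
ft_force: [-0.6, -0.4, -1.4]
width: 14.5
grip_force: 58.6
[ 517.6795617  -159.53372347  150.34606237] 14.492488848517306
```

View pics/w4.png

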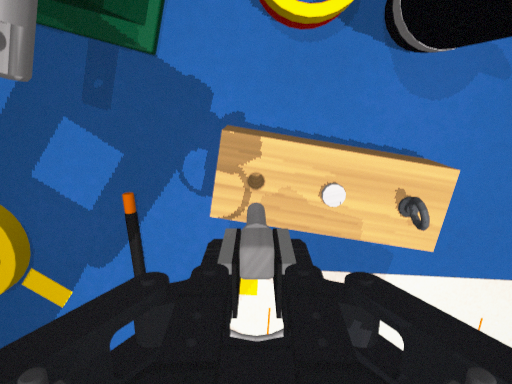

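The pin is held upright, with its tip at about (257,207), and the ring is still out behind it. I'll move near the stud and turn to the hitch's heading.

```bash
python3 -m inch '[[1,0.7,-1.6,0,0],[1,1.4,-3.3,0,0],[1,1.4,-3.3,0,0],[1,1.4,-3.3,0,0],[1,1.4,-3.3,0,0],[1,0.7,-1.7,0,0.06],[1,0,0,0,0.09],[1,0,0,0,0.09],[1,0,0,0,0],[1,0,0,0,0]]'
python3 - <<'E'
from h import *
import pickle
c,s=pickle.load(open("w4.pkl","rb"));print("tip before",ray("wrist",(257,207),130,c),s["position"])
c,s=pickle.load(open("w3.pkl","rb"));print("hole w3",ray("wrist",(28.5,47),106,c))
s=monitor.state();c=calibration("wrist");im=capture("wrist");cv2.imwrite("pics/w5.png",im)
pickle.dump((c,s),open("w5.pkl","wb"))
print(s["position"],s["ee_rot"],s["width"],proj("wrist",(575,20.5,106),c))
cv2.imwrite("pics/w5z.png",cv2.resize(im[60:300,130:390],None,fx=2.5,fy=2.5,interpolation=cv2.INTER_CUBIC))
E
```

```text
time_s: 14.05
position: [543.9, 18.1, 150.9]
ee_rot: [-3.142, 0.0, 0.017]
ft_force: [-0.1, 0.1, -1.9]
width: 14.0
grip_force: 58.7
tip before [ 519.7 -159.3  130. ] [ 517.6795617  -159.53372347  150.34606237]
hole w3 [576.4  20.7 106. ]
[543.94875464  18.05435399 150.87164417] [-3.14154622e+00  3.50923245e-04  1.70748232e-02] 13.972001054209056 [253.8 154.4]
```

View pics/w5z.png

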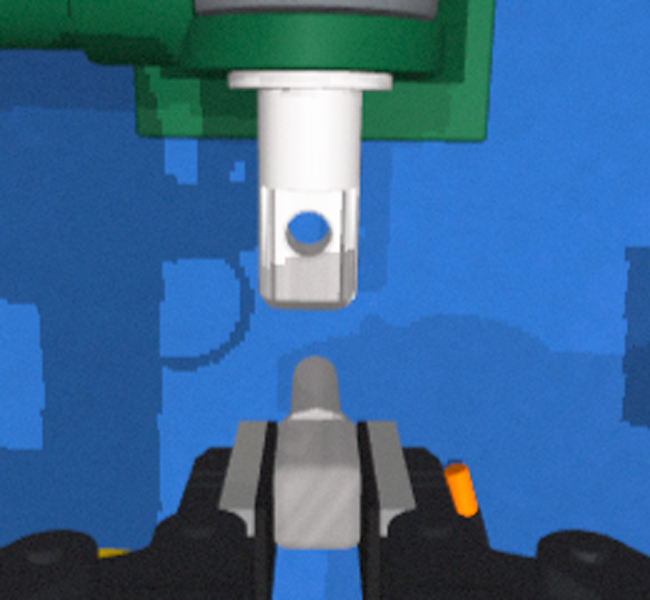

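The crop shows the hole at about (309,231), which is px (253.6,152.4). The pin's tip centre is near (315,373), px (256,209.2). The stud runs straight up the picture.

Run:
```python
from h import *
import pickle
c,s=pickle.load(open("w5.pkl","rb"))
P=lambda x,y,z:ray("wrist",(130+x/2.5,60+y/2.5),z,c)
h=P(309,231,106);t=P(315,373,130.3)
print("hole",h,"tip",t,"end",P(308,303,96),"washer",P(310,73,117),"axis",P(309.5,120,109),"tcp",s["position"])
print("widths",P(258,120,95)-P(361,120,95),P(285,231,106)-P(333,231,106))
e=P(309.5,100,109)-P(308,290,106);print("yaw",np.arctan2(e[1],e[0]))
d=h-t;a=s["ee_rot"][2];print("tx,ty",d[0]*np.cos(a)+d[1]*np.sin(a),d[0]*np.sin(a)-d[1]*np.cos(a))
```

```text
hole [576.3  20.7 106. ] tip [544.4  18.5 130.3] end [554.1  20.7  96. ] washer [616.5  20.9 117. ] axis [605.2  21.  109. ] tcp [543.94875464  18.05435399 150.87164417]
widths [-0.4 27.9  0. ] [-0.2 12.8  0. ]
yaw 0.005987952383913264
tx,ty 31.93291268276659 -1.6550189107086333
```

```bash
python3 -m inch '[[1,0.8,-0.1,0,0],[1,1.2,-0.1,0,0],[1,1.2,0,0,0],[1,0,0,0.6,0],[1,0,0,0.8,0],[1,0,0,0.6,0],[1,0,0,0,0],[1,0,0,0,0],[1,0,0,0,0],[1,0,0,0,0]]';python3 -m inch '[[1,0,0,0.1,0],[1,0,0,0.1,0],[1,0,0,0.1,0],[1,0,0,0.1,0],[1,0,0,0.1,0],[1,0,0,0.1,0],[1,0,0,0,0],[1,0,0,0,0],[1,0,0,0,0],[1,0,0,0,0]]'
```

```text
time_s: 15.35
position: [576.1, 20.2, 131.3]
ee_rot: [-3.142, -0.0, 0.015]
ft_force: [-0.4, 0.2, -1.4]
width: 14.1
grip_force: 58.7
time_s: 16.6
position: [576.1, 20.2, 125.1]
ee_rot: [-3.142, -0.0, 0.015]
ft_force: [-0.6, 0.2, -1.1]
width: 14.3
grip_force: 58.7
```

```bash
python3 -m inch '[[1,0,0,0.1,0],[1,0,0,0.1,0],[1,0,0,0.1,0],[1,0,0,0.1,0],[1,0,0,0.1,0],[1,0,0,0,0],[1,0,0,0,0],[1,0,0,0,0],[1,0,0,0,0],[1,0,0,0,0]]'
```

```text
time_s: 17.85
position: [576.1, 20.2, 120.1]
ee_rot: [-3.142, 0.0, 0.015]
ft_force: [-0.8, 0.1, -1.1]
width: 14.4
grip_force: 58.7
```

It's in the hole with no side load.

```bash
python3 -m inch '[[1,0,0,0.2,0],[1,0,0,0.3,0],[1,0,0,0.3,0],[1,0,0,0.3,0],[1,0,0,0.3,0],[1,0,0,0.2,0],[1,0,0,0,0],[1,0,0,0,0],[1,0,0,0,0],[1,0,0,0,0]]';python3 -m inch '[[1,0,0,0.3,0],[1,0,0,0.3,0],[1,0,0,0.3,0],[1,0,0,0.3,0],[1,0,0,0.3,0],[1,0,0,0.2,0],[1,0,0,0,0],[1,0,0,0,0],[1,0,0,0,0],[1,0,0,0,0]]'
```

```text
time_s: 19.1
position: [576.1, 20.2, 104.2]
ee_rot: [-3.142, -0.0, 0.015]
ft_force: [-0.8, 0.1, -1.4]
width: 14.4
grip_force: 58.7
time_s: 20.35
position: [576.0, 20.2, 87.1]
ee_rot: [-3.142, 0.0, 0.015]
ft_force: [-0.5, 0.5, -1.9]
width: 14.4
grip_force: 58.7
```

```bash
python3 -m inch '[[1,0,0,0.1,0],[1,0,0,0.1,0],[1,0,0,0.1,0],[1,0,0,0.1,0],[1,0,0,0,0],[1,0,0,0,0],[1,0,0,0,0],[1,0,0,0,0],[1,0,0,0,0],[1,0,0,0,0]]'; python3 -m inch '[[1,0,0,0.1,0],[1,0,0,0.05,0],[1,0,0,0,0],[1,0,0,0,0],[1,0,0,0,0],[1,0,0,0,0],[1,0,0,0,0],[1,0,0,0,0],[1,0,0,0,0],[1,0,0,0,0]]'
```

```text
time_s: 21.6
position: [576.1, 20.2, 83.1]
ee_rot: [3.142, 0.0, 0.015]
ft_force: [-1.0, 0.8, -1.3]
width: 14.6
grip_force: 58.7
time_s: 22.85
position: [576.2, 20.2, 82.6]
ee_rot: [-3.142, -0.001, 0.015]
ft_force: [-5.8, 1.1, 8.0]
width: 14.1
grip_force: 59.9
```

The collar is home: 8 N at TCP z 82.6, matching the expected height. I'll release and back off upward.

```bash
python3 -m inch '[[1,0,0,-0.1,0],[2.5,0,0,-0.05,0],[3,0,0,0,0],[3,0,0,0,0],[3,0,0,-0.5,0],[3,0,0,-1,0],[3,0,0,-1.5,0],[3,0,0,-2,0],[3,0,0,0,0],[3,0,0,0,0]]'
python3 - <<'E'
from h import *
s=monitor.state();c=calibration("wrist");im=capture("wrist");cv2.imwrite("pics/w6.png",im)
print(s["position"],proj("wrist",(576.3,20.5,134),c),proj("wrist",(522.3,20,113),c))
cv2.imwrite("pics/w6z.png",cv2.resize(im[60:300,130:390],None,fx=2.5,fy=2.5,interpolation=cv2.INTER_CUBIC))
g=cv2.cvtColor(im,cv2.COLOR_BGR2GRAY)
E
```

```text
time_s: 24.1
position: [576.0, 20.2, 132.9]
ee_rot: [3.142, 0.0, 0.015]
ft_force: [-0.4, -0.6, -0.4]
width: 29.9
grip_force: 0.0
[575.9761044   20.18712349 132.94829662] [256.1 221.7] [255.7 287.1]
```

```bash
python3 -m inch '[[0,-1.5,0,0,0],[0,-2,0,0,0],[0,-1.5,0,0,0],[0,0,0,0,0],[0,0,0,1,0],[0,0,0,1.5,0],[0,0,0,1.5,0],[0,0,0,0.5,0],[0,0,0,0,0],[0,0,0,0,0]]'; python3 -m inch '[[0,0,0,0.2,0],[0,0,0,0.2,0],[0,0,0,0.2,0],[0,0,0,0.2,0],[0,0,0,0.2,0],[0,0,0,0.2,0],[0,0,0,0.2,0],[0,0,0,0,0],[0,0,0,0,0],[0,0,0,0,0]]'
```

```text
time_s: 25.4
position: [526.3, 19.5, 88.6]
ee_rot: [-3.142, -0.001, 0.015]
ft_force: [-0.0, -0.3, -0.1]
width: -0.4
grip_force: 0.0
time_s: 26.65
position: [526.1, 19.4, 74.1]
ee_rot: [-3.142, -0.0, 0.015]
ft_force: [-1.6, 0.3, 2.1]
width: 0.3
grip_force: 1.3
```

```bash
python3 -m inch '[[0,0,0,0.3,0],[0,0,0,0.3,0],[0,0,0,0.3,0],[0,0,0,0.3,0],[0,0,0,0.3,0],[0,0,0,0.3,0],[0,0,0,0,0],[0,0,0,0,0],[0,0,0,0,0],[0,0,0,0,0]]'; python3 -m inch '[[0,0,0,0.3,0],[0,0,0,0.3,0],[0,0,0,0.3,0],[0,0,0,0.3,0],[0,0,0,0.3,0],[0,0,0,0.3,0],[0,0,0,0,0],[0,0,0,0,0],[0,0,0,0,0],[0,0,0,0,0]]'
```

```text
time_s: 27.9
position: [526.1, 19.4, 56.1]
ee_rot: [-3.142, -0.0, 0.015]
ft_force: [2.3, -1.1, 3.4]
width: 0.2
grip_force: 1.6
time_s: 29.15
position: [526.1, 19.4, 38.2]
ee_rot: [3.142, -0.0, 0.015]
ft_force: [-0.1, 0.4, -0.0]
width: -0.1
grip_force: 0.0
```

The force dropped to zero, so the ring has probably snapped. I'll back off and look.

```bash
python3 -m inch '[[0,-0.5,0,-0.5,0],[0,-0.5,0,-1.5,0],[0,0,0,-2.5,0],[0,0,0,-3,0],[0,0,0,-3,0],[0,-1,0,-2,0],[0,-1.5,0,-1,0],[0,-1,0,0,0],[0,0,0,0,0],[0,0,0,0,0]]'
python3 - <<'E'
from h import *
s=monitor.state();c=calibration("wrist");im=capture("wrist");sc=capture("scene")
u,v=proj("scene",(576,20,100)).astype(int);a,b=proj("wrist",(576,20,110),c).astype(int);print(u,v,a,b,s["position"],s["ft_force"])
A=cv2.resize(sc[max(v-40,0):v+40,u-40:u+40],(400,400),interpolation=cv2.INTER_CUBIC)
a0=max(a-60,0);b0=max(b-60,0);B=cv2.resize(im[b0:b0+120,a0:a0+120],(400,400),interpolation=cv2.INTER_CUBIC)
cv2.imwrite("pics/end.png",np.hstack([A,B]))
E
```

```text
time_s: 30.4
position: [481.1, 18.8, 172.7]
ee_rot: [-3.142, 0.0, 0.015]
ft_force: [1.2, 0.5, -0.2]
width: -0.1
grip_force: 0.0
293 169 256 55 [481.09181329  18.77362447 172.73918321] [ 1.22307991  0.52237937 -0.21741295]
```

View pics/end.png

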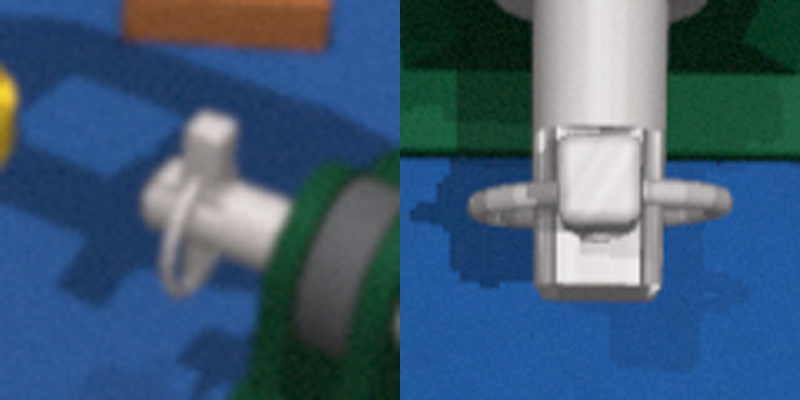

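The pin stands upright with its collar on the flat. The ring hangs straight down round the stud: left half (180,240), and edge-on in the right half at row 200. The gripper is clear.

```bash
python3 -c "
from cell import workorder; print(workorder.job_done())"
```

```text
the job is handed in; nothing more can be done
None
```

The linchpin is fully home in the stud's cross hole with its ring shut round the tip, the gripper is clear, and the job was handed in at about 30 s; no verdict was returned.

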